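Open the filler of the press's oil tank

TASK

The crimping press's oil tank is to be topped up: swing the yellow dust cover a good quarter turn aside, to either hand, then work the red-headed stopper straight up out of the filler neck, rocking it from side to side as you pull, so that the orange rubber sleeve it is jammed in stays home in the neck and does not come up with it. Lay the stopper down on its side in the drip tray and let go of it, then take hold of it afresh and stand it upside down in the tray, flat on its head with its black stem up, so that the seal can be checked. Leave the cover open, and the wrench, oil bottle, reel and parts bin where they are.

Things in the scene. Friction and masses are not known exactly. Their poses are not given: they have to be found in the camera images.
- tank: white steel oil tank fixed to the bench, 180 (x) x 220 (y) x 90 mm high, left or right of the tray; origin at the centre of its underside, z up; its -x front (amber sight glass) faces roughly to the robot. The pump head, at y = +65 mm, reaches 48 mm above the tank's top; all else there but neck, stopper, pin and cover is lower
- neck (a point): centre of the square filler neck's rim, 112 mm above the bench, axes as the tank's. The neck is 64 mm square outside, 22 mm tall. An orange rubber sleeve lines it and ends in a 62 mm square collar 3 mm thick on the rim. The stopper's band is jammed in the top 16 mm of the sleeve
- sleeve (a joint): how far (m) the sleeve has been dragged up out of the neck; 0 = home. About 25 N of steady upward pull drags it. Pulled straight, the stopper needs 37 to 56 N to slide, so the sleeve comes with it. While the stopper is tipped to and fro, 3 to 5 degrees each side, about its band, its sides slide one up, one down, and 1.5 mm of rise or less per tip frees it; rising without tipping drags the sleeve
- stopper: stopper 87 mm long: red square head 50 x 50 x 34 mm on a black stem. Origin on its axis 42 mm below the head's flat top, 8 mm below the head's underside; z points from nose to head, x and y are square to the head's sides. Seated, its origin is at point neck, same axes. About 0.25 kg, mostly in the head: laid on a side of the head it lies level, axis 25 mm up
- stopper_nose (a point): centre of the end of the stopper's nose, 45 mm from the body's origin along -z. The stem, from the head down: shank 36 mm square, 9 mm long; sealing band 38 mm square, 14 mm; nose 31 mm square, 30 mm. After about 16 mm of rise the band is clear of the sleeve and the stopper is loose
- cover (a joint): angle (rad) of the yellow sheet-metal dust cover on its upright pin, anticlockwise seen from above; 0 = straight over the stopper, reaching from the pin to the tank's -x. It starts within 0.25 of that, turns from -2.2 to 2.2 and stays where left (1.5 N at the knob turns it); a quarter turn (1.57) either way is well aside
- cover_pin (a point): the pin's axis at the cover's top face, 161 mm above the bench, 85 mm from the neck's axis towards the tank's +x. The cover's plate is 84 mm wide, 3 mm thick, reaches 128 mm from the pin and has a lip turned down 20 mm at its outer end; its underside clears the seated stopper's head by 4 mm
- cover_knob (a point): point on the axis of the black round knob on the cover, 15 mm above the cover's top face (176 mm above the bench), 85 mm from the pin. The knob is 25 mm tall, 20 mm in diameter in its upper half, 16 mm at its foot
- tray: bare aluminium drip tray fixed to the bench, 240 (x) x 220 (y) x 18 mm, wall and floor 3 mm thick; origin at the centre of its underside, z up
- wrench: steel wrench 200 mm long, 8 mm thick, lying on the bench beyond the work; origin at its middle, x along it. Not to be moved
- bottle: yellow oil bottle, 64 mm in diameter, 150 mm tall, standing out to the left; origin at the centre of its foot. Not to be moved
- reel: cardboard terminal reel lying flat beyond the work, 120 mm in diameter, 30 mm thick; origin at the centre of its underside. Not to be moved
- bin: open blue parts bin 150 x 100 x 60 mm standing out to the right; origin at the centre of its underside. Not to be moved

How it is judged:
On the way, in this order (a step that is already met when the one before it is completed fails the run):
1. the dust cover is swung well aside (more than 1.2 rad either way) ((value of joint cover above 1.2 rad or value of joint cover below -1.2 rad)), for 0.2 s.
2. the stopper is rocked in its neck: tipped by more than 1.4 degrees before it has risen 10 mm (angle between stopper's own z axis and vertical above 0.025 rad and z of stopper in the frame of neck below 0.01 m and horizontal distance between stopper and neck below 0.006 m).
3. the stopper is out of the neck, its nose clear of the rim, with the sleeve left home (z of stopper in the frame of neck above 0.048 m and value of joint sleeve below 0.005 m).
4. the stopper lies on its side in the tray, let go and at rest (angle between stopper's own z axis and vertical between 1.3 and 1.84 rad and height (world z) of stopper below 0.045 m and x of stopper in the frame of tray between -0.117 and 0.117 m and y of stopper in the frame of tray between -0.107 and 0.107 m and linear speed of stopper below 0.02 m/s and contact force between stopper and the fingers below 0.1 N), for 0.2 s.
At the end, for the whole second after the job is handed in: the stopper stands upside down on its head on the tray's floor (within 11 degrees of upright, its axis inside the tray), released and at rest; the dust cover is open by more than 1.2 rad; the sleeve is less than 5 mm up; nothing else has been moved by more than 30 mm (angle between stopper's own z axis and vertical above 2.95 rad and height (world z) of stopper below 0.052 m and x of stopper in the frame of tray between -0.117 and 0.117 m and y of stopper in the frame of tray between -0.107 and 0.107 m and linear speed of stopper below 0.02 m/s and contact force between stopper and the fingers below 0.1 N and (value of joint cover above 1.2 rad or value of joint cover below -1.2 rad) and value of joint sleeve below 0.005 m); the robot touches nothing.
It fails at once if the rubber sleeve dragged 5 mm or more up out of the neck (value of joint sleeve above 0.005 m).
It fails at once if a bystander (wrench, bottle, reel or bin) moved by more than 30 mm (distance of any of bottle, reel, bin, wrench from where it was at the start of the episode above 0.03 m).
It also fails if it takes over 72 s, if anything falls off the work surface, if the arm or the gripper's body presses on something with over 40 N, if the wrist force passes 120 N, or if a joint passes its speed limit or range.

ROBOT

A 6-joint arm with a two-finger parallel gripper is mounted at the origin on the work surface. World frame = base frame: x ahead of the robot, y to its left, z up, the work surface at z = 0. Lengths are in m, angles in rad, forces in N, time in s.
With the tool pointing down it reaches from about 0.3 to 0.875 m from the base axis. Payload 6.4 kg.
Tool frame: the origin (TCP) lies midway between the tips of the shut fingers; the grasp point (between the pads) lies 19 mm behind it; x points along the fingers, y is the direction in which the jaws open and shut, and the axes are right-handed (so a half turn about x gives the same grasp; the last joint's range is limited). The gripper opens to 85 mm and grips with 20 to 120 N. Pads are 22 mm wide; open, the fingers measure 114 mm over their backs; the gripper's body (76 mm by 85 mm) begins 54 mm behind the grasp point. The pads swing forward as they close: fully open they stand 13 mm farther back than shut.
Start: joints at [-1.324, 0.181, 1.607, -0, 1.354, -0.206], TCP at [0.252, -0.517, 0.231] pointing down, gripper open.
Joint ranges: [-2.99, 2.99], [-0.89, 2.07], [0.3, 2.58], [-1.14, 4.28], [0, 2.63], [-3.12, 3.12]. Speed limits (rad/s): [2.57, 2.57, 3.01, 3.14, 3.14, 3.14].

INTERFACE

Orientations are given as a unit quaternion [w, x, y, z].
In Python, from bench import ctrl gives the robot as it stands.
- The arm moves only by the tool step_arm, never from a script. Its argument "motion" is a list of rows, each a list of 7 numbers: the shift along the tool's x, y, z in mm, then the turn, a rotation vector about the tool's x, y, z in degrees, then the closure in counts, from 0 (fully open) to 255 (shut). In form: [[tx, ty, tz, rx, ry, rz, hand], ...]. A call has 1 to 10 rows; each row is the pose to reach, as a shift and turn from the pose commanded when the call began, along the tool's axes at that moment; what a row does not reach only later rows make up. A row lasts 1/8 s, in which the tool goes at most 62.5 mm and 10.7 degrees, less where a joint would pass 70% of its speed; a pose out of reach is approached as far as the arm can. A call with a gripper value outside its range is refused whole. The fingers move at their own pace and stop on an object; the grip force is fixed at half the most. Time passes only in rows, so rows that repeat a pose let the fingers close. It gives the time, the measured TCP pose, the force and the opening at its end, in the units of the state.
- ctrl.get_obs(): the state, without advancing time (a new reading comes with each control period).
- ctrl.camera(name): name is "scene" or "side" or "wrist"; returns (picture, depth): 400x640x3 uint8, red, green, blue; 400x640 float32, m along the optical axis (not along the pixel's ray), 0 where there is no reading.
- ctrl.camera_info(name): a dict with "fx", "fy", "cx", "cy" (pixels), "T" (4x4, takes a point from camera to world coordinates); the wrist camera has in their place "hand_eye" (4x4, takes a point from camera to tool coordinates, whose origin is the TCP and whose axes are the tool frame's). Camera axes: x right, y down, z forward; pixel columns grow to the right and rows downward; lengths in m; the calibration is good to about 2 mm. A picture is of the moment at which its call begins: read the wrist's pose just before it. camera_info takes no time and is no camera call.
- ctrl.hand_in(): hands the job in, once; it reports no verdict.
The state is a dict: "time_s": time; "q": joint angles; "dq": joint speeds; "joint_efforts": joint torques, N m; "eef_pos": TCP position; "eef_rot": TCP orientation; "wrist_force": force on the tool from outside, world axes, zero at the start; "torque": the same for the moment, N m; "opening": opening from 0.0 (shut) to 1.0 (fully open).
Only numpy, scipy, OpenCV 4.12 (cv2) and the standard library are available. Lean on these libraries where they do the work, as an engineer would, in place of code of your own. Each camera call takes 0.05 s, during which the arm holds its last target. There are 200 camera calls.

## Working session

There is one attempt and no reset: what is moved stays moved. The work goes in short steps, Python scripts to look and compute and a tool call to move; the robot and the scene stay as the last step left them, time stands still between calls to the robot, and variables do not carry over. Pictures are saved under pics/ and viewed, about 8 in all and at most 12, crops included, and the job is handed in when it is done.

Besides the shell and the picture viewer there is one more tool, called after ">>>" as name(argument=value, ...), one argument or row to a line, values as JSON. step_arm: Moves the arm, as the interface text tells. Its arguments: {"type":"object","properties":{"motion":{"type":"array","items":{"type":"array","items":{"type":"number"}}}},"required":["motion"]}

```bash
ls; mkdir -p pics; cat > h.py <<'E'
import numpy as np, cv2
from scipy.spatial.transform import Rotation as R
from bench import ctrl
def tool():
    o=ctrl.get_obs(); T=np.eye(4); q=np.array(o['eef_rot']); T[:3,:3]=R.from_quat(q[[1,2,3,0]]).as_matrix(); T[:3,3]=o['eef_pos']; return T,o
def look(n):
    T,o=tool(); im,d=ctrl.camera(n); i=ctrl.camera_info(n)
    return im,d,i,(T@np.array(i['hand_eye']) if n=='wrist' else np.array(i['T']))
def cloud(d,i,C):
    v,u=np.indices(d.shape); P=np.stack([(u-i['cx'])/i['fx']*d,(v-i['cy'])/i['fy']*d,d],-1)@C[:3,:3].T+C[:3,3]
    P[d<=0]=np.nan; return P
def save(n,im): cv2.imwrite('pics/'+n+'.png',im[:,:,::-1])
E
python3 - <<'E'
from h import *
for n in('scene','side'):
    im,d,i,C=look(n); save(n+'0',im); np.savez(n+'0.npz',im=im,d=d,P=cloud(d,i,C),C=C)
    print(n,i['fx'],C.round(3).tolist())
T,o=tool();print(T.round(3),o['opening'],ctrl.camera_info('wrist')['hand_eye'],o['time_s'])
E
```

```text
pics
scene 372.04701879707306 [[-0.786, 0.496, -0.369, 1.057], [0.618, 0.62, -0.484, 0.6], [-0.011, -0.609, -0.793, 1.143], [0.0, 0.0, 0.0, 1.0]]
side 435.5022637698315 [[-0.719, -0.424, 0.551, -0.222], [-0.695, 0.436, -0.571, 0.778], [0.003, -0.794, -0.608, 0.98], [0.0, 0.0, 0.0, 1.0]]
[[-0.     0.437 -0.899  0.251]
 [ 0.002 -0.899 -0.437 -0.517]
 [-1.    -0.002 -0.     0.23 ]
 [ 0.     0.     0.     1.   ]] 0.9971747597858285 [[-7.09923233e-05 -2.63357838e-01  9.64698214e-01 -1.42748385e-01]
 [ 9.99999527e-01 -9.54455260e-04 -1.86971408e-04 -8.02675303e-04]
 [ 9.70001671e-04  9.64697745e-01  2.63357781e-01 -6.83086022e-02]
 [ 0.00000000e+00  0.00000000e+00  0.00000000e+00  1.00000000e+00]] 0.1
```

View pics/scene0.png

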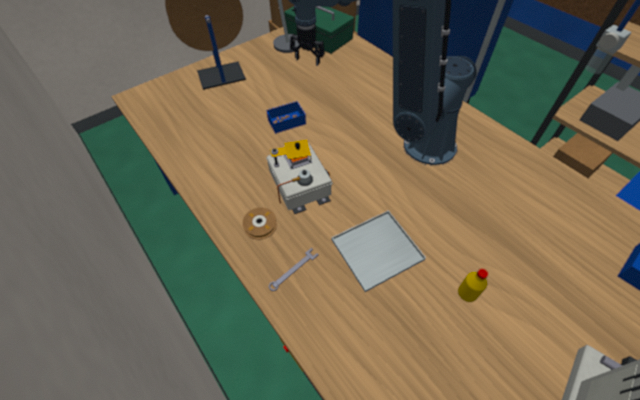

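View pics/side0.png

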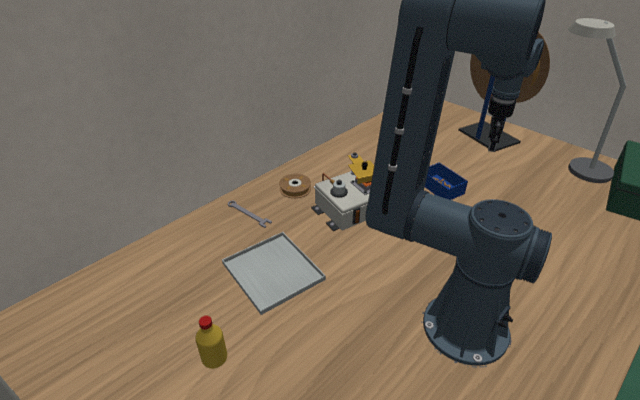

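The scene view shows the tank at about (300,178) with its yellow cover at (297,150), and the tray at (378,250). The reel is at (260,222), the wrench at (293,270), the bottle at (473,285) and the bin at (286,117). Next I measure them from the depth clouds.

```bash
python3 - <<'E'
from h import *
z=np.load('scene0.npz'); im,P=z['im'],z['P']; hsv=cv2.cvtColor(im,cv2.COLOR_RGB2HSV)
def rect(m,n):
    q=P[m].astype(np.float32); r=cv2.minAreaRect(q[:,:2]*1000); print(n,m.sum(),np.round(q.mean(0),3),'z',np.percentile(q[:,2],[2,50,98]).round(3),np.round(r[0]),np.round(r[1]),round(r[2],1)); return r
box=np.zeros(im.shape[:2],bool); box[130:215,255:340]=1
print('bench z',np.nanmedian(P[200:210,400:410,2]), 'bounds')
yel=(hsv[...,0]>18)&(hsv[...,0]<32)&(hsv[...,1]>180)&(hsv[...,2]>150)&box
rect(yel&(abs(P[...,2]-.161)<.006),'cover')
rect((abs(P[...,2]-.09)<.006)&box,'tanktop')
rect((P[...,2]>.168)&box&(np.arange(400)[:,None]<165),'above .168')
b2=np.zeros_like(box); b2[205:295,325:430]=1
m=b2&(hsv[...,1]<60)&(P[...,2]>-.01)
m=cv2.morphologyEx(m.astype(np.uint8),cv2.MORPH_OPEN,np.ones((3,3)))>0
rect(m,'tray')
b3=np.zeros_like(box); b3[265:302,455:490]=1; rect(b3&(hsv[...,1]>180)&(P[...,2]>.03),'bottle')
b4=np.zeros_like(box); b4[100:135,262:310]=1; rect(b4&(P[...,2]>.03),'bin')
rect((P[...,2]>.02)&(np.arange(400)[:,None]>205)&(np.arange(400)[:,None]<240)&(np.arange(640)<285)&(np.arange(640)>240),'reel')
big=cv2.resize(im[125:215,250:345],None,fx=7,fy=6,interpolation=cv2.INTER_CUBIC); save('tank0',big)
E
```

```text
bench z -3.0125781743883806e-05 bounds
cover 386 [ 0.55  -0.209  0.161] z [0.157 0.161 0.166] [ 561. -219.] [ 84. 136.] 61.4
tanktop 1371 [ 0.569 -0.157  0.09 ] z [0.085 0.09  0.095] [ 560. -180.] [219. 200.] 73.5
above .168 57 [ 0.568 -0.219  0.178] z [0.168 0.175 0.19 ] [ 574. -224.] [ 24. 104.] 64.5
tray 4171 [0.524 0.226 0.005] z [-0.001  0.004  0.019] [521. 220.] [233. 243.] 79.9
bottle 574 [0.422 0.519 0.095] z [0.034 0.099 0.152] [417. 518.] [44. 60.] 11.2
bin 431 [ 0.391 -0.503  0.047] z [0.031 0.047 0.063] [ 390. -504.] [113. 152.] 76.5
reel 747 [ 0.785 -0.11   0.031] z [0.026 0.031 0.035] [ 783. -111.] [116. 119.] 43.8
```

View pics/tank0.png

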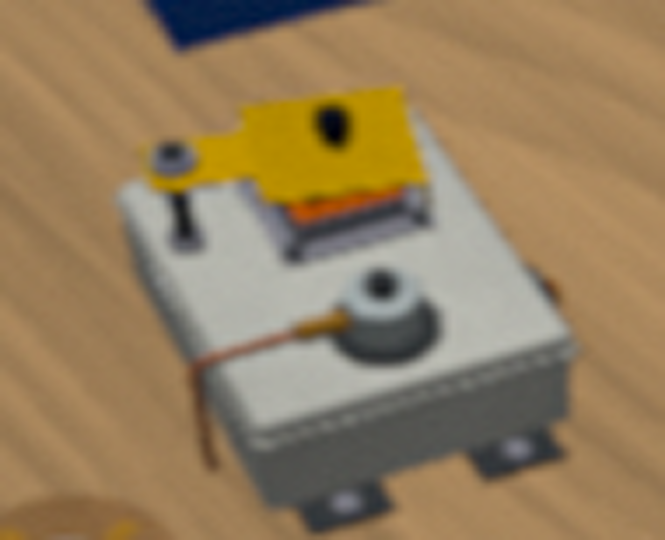

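Measured in the tank's frame:
- **Tank:** yaw about -16°, front towards the robot.
- **Pin:** near (0.614, -0.248).
- **Knob:** near (0.537, -0.206).
- **Cover:** about -0.21 rad.

These agree with the sizes given. Next I move above the tank for a closer look with the wrist camera, with the jaws already turned to lie across the cover.

```bash
cat >> h.py <<'E'
def down(yaw,tilt=0,about='y'):
    "tool pointing down, y at world yaw (deg); then tilt (deg) about own axis"
    a=np.radians(yaw); y=np.array([np.cos(a),np.sin(a),0]); x=np.array([0,0,-1.]); M=np.stack([x,y,np.cross(x,y)],1)
    return M@R.from_euler(about,tilt,degrees=True).as_matrix()
def rel(p,M,T=None):
    if T is None: T,_=tool()
    t=T[:3,:3].T@(np.array(p)-T[:3,3])*1000; r=R.from_matrix(T[:3,:3].T@M).as_rotvec(degrees=True)
    return np.r_[t.round(1),r.round(1)].tolist()
E
python3 - <<'E'
from h import *
print(rel([.4,-.4,.35],down(-90)),rel([.565,-.205,.35],down(-118.6)))
E
```

```text
[-119.4, -40.0, -184.6, 25.9, 0.0, 0.1] [-119.2, -143.2, -418.3, 54.5, 0.0, 0.1]
```

>>> step_arm(
  motion=[
    [-60, 0, 0, 5, 0, 0, 0],
    [-119, -40, -60, 15, 0, 0, 0],
    [-119, -40, -120, 26, 0, 0, 0],
    [-119, -80, -190, 36, 0, 0, 0],
    [-119, -110, -250, 46, 0, 0, 0],
    [-119, -130, -310, 54.5, 0, 0, 0],
    [-119, -143, -370, 54.5, 0, 0, 0],
    [-119, -143, -418, 54.5, 0, 0, 0],
    [-119, -143, -418, 54.5, 0, 0, 0],
    [-119, -143, -418, 54.5, 0, 0, 0],
  ],
)

```text
time_s: 1.35
eef_pos: [0.5664, -0.2031, 0.3492]
eef_rot: [0.173, -0.685, 0.173, 0.686]
wrist_force: [-0.4, -0.2, -0.3]
opening: 0.992
```

```bash
python3 - <<'E'
from h import *
im,d,i,C=look('wrist'); P=cloud(d,i,C); save('w1',im); np.savez('w1.npz',im=im,d=d,P=P,C=C)
hsv=cv2.cvtColor(im,cv2.COLOR_RGB2HSV); print(tool()[0].round(3).tolist())
yel=(hsv[...,0]>18)&(hsv[...,0]<32)&(hsv[...,1]>170)&(hsv[...,2]>120)
def rect(m,n):
    q=P[m&np.isfinite(P[...,2])].astype(np.float32); r=cv2.minAreaRect(q[:,:2]*1000); print(n,len(q),np.median(q,0).round(4),'z',np.percentile(q[:,2],[2,50,98]).round(3),np.round(r[0],1),np.round(r[1],1),round(r[2],1))
rect(yel&(abs(P[...,2]-.161)<.006),'cover')
hi=(P[...,2]>.179)&(P[...,2]<.2)
n,l,s,c=cv2.connectedComponentsWithStats(hi.astype(np.uint8))
for k in range(1,n):
    if s[k,4]>40: print(s[k],c[k]); rect(l==k,'hi')
m=(abs(P[...,2]-.09)<.005); rect(m,'top')
E
```

```text
[[-0.002, -0.476, -0.88, 0.565], [0.001, -0.88, 0.476, -0.204], [-1.0, 0.0, 0.002, 0.349], [0.0, 0.0, 0.0, 1.0]]
cover 5264 [ 0.55   -0.2167  0.1611] z [0.16  0.161 0.163] [ 561.  -218.1] [ 81.9 141.2] 63.8
[328 192  17  17 234] [336.21367521 199.9957265 ]
hi 234 [ 0.5376 -0.2054  0.1859] z [0.18  0.186 0.187] [ 537.3 -205. ] [18.4 19.2] 62.3
top 9379 [ 0.5855 -0.1625  0.09  ] z [0.087 0.09  0.094] [ 564.7 -184.1] [219.3 194.7] 75.5
```

View pics/w1.png

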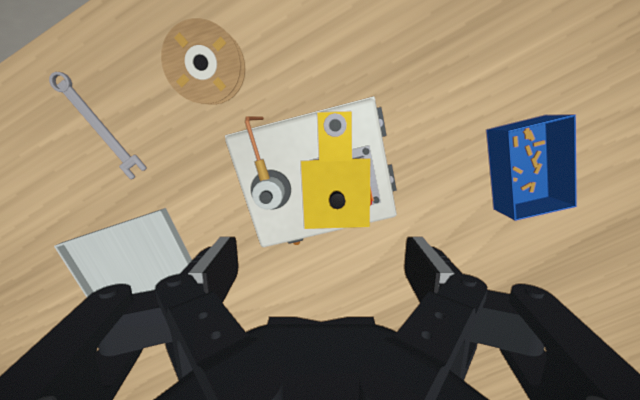

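The wrist view shows the knob at (336,200), the pin at (335,125), the pump head at (267,193) and the orange collar peeking out right of the cover. The knob measures (0.5375, -0.205). Next come the pin position, the tank's edges and the arc for the swing.

```bash
python3 - <<'E'
from h import *
z=np.load('w1.npz'); im,P,C=z['im'],z['P'],z['C']; hsv=cv2.cvtColor(im,cv2.COLOR_RGB2HSV)
q=P[117:134,327:344].reshape(-1,3); q=q[np.isfinite(q[:,2])]; q=q[q[:,2]>.1625]; print('pin',len(q),q.mean(0).round(4),q[:,2].max())
c=np.array([.5375,-.205]); pin=(q.min(0)+q.max(0))[:2]/2; print(pin, np.linalg.norm(pin-c), 'cover dir',np.degrees(np.arctan2(*(c-pin)[::-1])))
# tank top: edges
m=((abs(P[...,2]-.09)<.004)&(hsv[...,1]<60)).astype(np.uint8); m=cv2.morphologyEx(m,cv2.MORPH_OPEN,np.ones((3,3)))
n,l,s,_=cv2.connectedComponentsWithStats(m); k=1+s[1:,4].argmax(); m=l==k; q=P[m]; r=cv2.minAreaRect((q[:,:2]*1000).astype(np.float32)); print('tank',r,s[k])
h=cv2.convexHull((q[:,:2]*1000).astype(np.float32)); print(cv2.approxPolyDP(h,6,True)[:,0].round(1).tolist())
E
```

```text
pin 286 [ 0.6117 -0.2432  0.1713] 0.1761491078281089
[ 0.61199573 -0.24325352] 0.08374333239314047 cover dir 152.81952549289244
tank ((566.862060546875, -141.84837341308594), (135.7311553955078, 177.62583923339844), 75.5253677368164) [ 225  114  110  133 6417]
[[667.7000122070312, -99.80000305175781], [498.0, -55.70000076293945], [467.70001220703125, -170.89999389648438], [632.4000244140625, -228.89999389648438]]
```

```bash
python3 - <<'E'
from h import *
pin=np.array([.612,-.2433])
def kp(a,z): r=np.radians(a); return np.r_[pin+.085*np.array([np.cos(r),np.sin(r)]),z],down(a-270)
p,M=kp(152.8,.166); print(p,rel(p,M))
T=np.eye(4); T[:3,:3]=M; T[:3,3]=p
for k in range(1,13):
    print(k,rel(*kp(152.8+10.5*k,.166),T))
T10=np.eye(4); pp,MM=kp(152.8+105,.166);T10[:3,:3]=MM;T10[:3,3]=pp
for k in (11,12): print(k,rel(*kp(152.8+10.5*k,.166),T10))
E
```

```text
[ 0.53639961 -0.20444668  0.166     ] [183.4, 13.8, 25.1, -1.2, 0.1, -0.0]
1 [0.0, 15.5, -1.4, -10.5, 0.0, 0.0]
2 [0.0, 30.5, -5.6, -21.0, 0.0, 0.0]
3 [0.0, 44.4, -12.5, -31.5, 0.0, 0.0]
4 [0.0, 56.9, -21.8, -42.0, 0.0, 0.0]
5 [0.0, 67.4, -33.3, -52.5, 0.0, 0.0]
6 [0.0, 75.7, -46.4, -63.0, 0.0, 0.0]
7 [0.0, 81.5, -60.9, -73.5, 0.0, 0.0]
8 [0.0, 84.5, -76.1, -84.0, 0.0, 0.0]
9 [0.0, 84.7, -91.7, -94.5, -0.0, -0.0]
10 [0.0, 82.1, -107.0, -105.0, -0.0, -0.0]
11 [0.0, 76.7, -121.6, -115.5, -0.0, -0.0]
12 [0.0, 68.8, -135.0, -126.0, -0.0, -0.0]
11 [0.0, 15.5, -1.4, -10.5, 0.0, 0.0]
12 [0.0, 30.5, -5.6, -21.0, 0.0, 0.0]
```

>>> step_arm(
  motion=[
    [40, 14, 25, -1.2, 0, 0, 140],
    [80, 14, 25, -1.2, 0, 0, 140],
    [120, 14, 25, -1.2, 0, 0, 140],
    [150, 14, 25, -1.2, 0, 0, 140],
    [183, 14, 25, -1.2, 0, 0, 140],
    [183, 14, 25, -1.2, 0, 0, 175],
    [183, 14, 25, -1.2, 0, 0, 175],
    [183, 14, 25, -1.2, 0, 0, 175],
  ],
)

```text
time_s: 2.4
eef_pos: [0.5371, -0.2068, 0.1693]
eef_rot: [-0.167, 0.688, -0.168, -0.686]
wrist_force: [0.1, -0.3, 0.9]
opening: 0.317
```

>>> step_arm(
  motion=[
    [0, 15.5, -1.4, -10.5, 0, 0, 175],
    [0, 30.5, -5.6, -21, 0, 0, 175],
    [0, 44.4, -12.5, -31.5, 0, 0, 175],
    [0, 56.9, -21.8, -42, 0, 0, 175],
    [0, 67.4, -33.3, -52.5, 0, 0, 175],
    [0, 75.7, -46.4, -63, 0, 0, 175],
    [0, 81.5, -60.9, -73.5, 0, 0, 175],
    [0, 84.5, -76.1, -84, 0, 0, 175],
    [0, 84.7, -91.7, -94.5, 0, 0, 175],
    [0, 82.1, -107, -105, 0, 0, 175],
  ],
)

```text
time_s: 3.65
eef_pos: [0.594, -0.3284, 0.1686]
eef_rot: [0.445, 0.55, 0.445, -0.55]
wrist_force: [-2.8, 1.5, 1.8]
opening: 0.313
```

>>> step_arm(
  motion=[
    [0, 15.5, -1.4, -10.5, 0, 0, 175],
    [0, 30.5, -5.6, -21, 0, 0, 175],
    [0, 30.5, -5.6, -21, 0, 0, 175],
    [0, 30.5, -5.6, -21, 0, 0, 130],
    [0, 30.5, -5.6, -21, 0, 0, 130],
  ],
)

```text
time_s: 4.28
eef_pos: [0.6242, -0.3293, 0.1678]
eef_rot: [0.536, 0.461, 0.536, -0.462]
wrist_force: [1.2, 0.2, -0.5]
opening: 0.487
```

```bash
python3 - <<'E'
from h import *
print(rel([.535,-.235,.30],down(-14.5)))
E
```

```text
[-132.3, -74.2, -106.4, 23.0, 0.0, -0.0]
```

>>> step_arm(
  motion=[
    [-50, 0, 0, 0, 0, 0, 60],
    [-100, 0, 0, 6, 0, 0, 0],
    [-132, -30, -40, 14, 0, 0, 0],
    [-132, -74, -90, 23, 0, 0, 0],
    [-132, -74, -106, 23, 0, 0, 0],
    [-132, -74, -106, 23, 0, 0, 0],
    [-132, -74, -106, 23, 0, 0, 0],
  ],
)

```text
time_s: 5.15
eef_pos: [0.5363, -0.2364, 0.2997]
eef_rot: [0.434, 0.559, 0.433, -0.558]
wrist_force: [-0.0, -0.5, 0.0]
opening: 1.002
```

```bash
python3 - <<'E'
from h import *
im,d,i,C=look('wrist'); P=cloud(d,i,C); save('w2',im); np.savez('w2.npz',im=im,d=d,P=P,C=C)
hsv=cv2.cvtColor(im,cv2.COLOR_RGB2HSV); print(tool()[0].round(3).tolist())
def rect(m,n):
    q=P[m&np.isfinite(P[...,2])].astype(np.float32); r=cv2.minAreaRect(q[:,:2]*1000); print(n,len(q),np.median(q,0).round(4),'z',np.percentile(q[:,2],[2,50,98]).round(3),np.round(r[0],1),np.round(r[1],1),round(r[2],1))
sat=(hsv[...,1]>130)&(hsv[...,2]>60)
rect(sat&((hsv[...,0]<8)|(hsv[...,0]>172))&(abs(P[...,2]-.154)<.005),'head top')
rect(sat&(hsv[...,0]>=5)&(hsv[...,0]<18)&(abs(P[...,2]-.114)<.004),'collar')
rect((hsv[...,0]>18)&(hsv[...,0]<32)&(hsv[...,1]>170)&(abs(P[...,2]-.161)<.006),'cover')
E
```

```text
[[0.0, 0.969, -0.248, 0.536], [-0.001, -0.248, -0.969, -0.237], [-1.0, 0.001, 0.0, 0.299], [0.0, 0.0, 0.0, 1.0]]
head top 2098 [ 0.5304 -0.2203  0.154 ] z [0.151 0.154 0.155] [ 529.9 -221.3] [49.5 47.9] 75.7
collar 695 [ 0.5565 -0.1952  0.1148] z [0.111 0.115 0.116] [ 571.4 -182.9] [197.4  82. ] 43.4
cover 5265 [ 0.6189 -0.3012  0.1611] z [0.16  0.161 0.162] [ 619.8 -298.2] [ 83.  142.5] 8.2
```

View pics/w2.png

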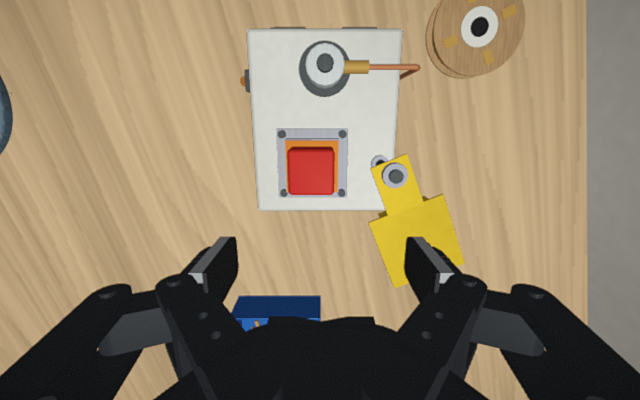

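The head is uncovered at (311,170). Its top centre measures (0.530, -0.2215, 0.154) and its yaw is -14.4°, which matches the prediction. The cover is open by about 1.96 rad. Next I descend to the stopper and grip it.

```bash
python3 - <<'E'
from h import *
print(rel([.530,-.2215,.115],down(-14.4)))
E
```

```text
[184.3, -9.9, -13.1, 0.0, 0.0, -0.0]
```

>>> step_arm(
  motion=[
    [50, -10, -13, 0, 0, 0, 0],
    [100, -10, -13, 0, 0, 0, 0],
    [140, -10, -13, 0, 0, 0, 0],
    [170, -10, -13, 0, 0, 0, 0],
    [184, -10, -13, 0, 0, 0, 0],
    [184, -10, -13, 0, 0, 0, 0],
  ],
)

```text
time_s: 5.95
eef_pos: [0.5289, -0.2206, 0.1144]
eef_rot: [-0.433, -0.558, -0.434, 0.559]
wrist_force: [-0.4, -0.9, -0.1]
opening: 1.003
```

>>> step_arm(
  motion=[
    [0, 0, 0, 0, 0, 0, 60],
    [0, 0, 0, 0, 0, 0, 90],
    [0, 0, 0, 0, 0, 0, 130],
    [0, 0, 0, 0, 0, 0, 255],
    [0, 0, 0, 0, 0, 0, 255],
    [0, 0, 0, 0, 0, 0, 255],
  ],
)

```text
time_s: 6.7
eef_pos: [0.5294, -0.2208, 0.1169]
eef_rot: [0.434, 0.559, 0.433, -0.558]
wrist_force: [-2.8, 0.8, 5.4]
opening: 0.58
```

Gripped: the opening is 49 mm against a 50 mm head. Next I rock ±4.3° about the band centre, 11 mm ahead of the TCP, rising 1 mm per tip.

>>> step_arm(
  motion=[
    [0, -0.4, 0, 0, 0, 2.2, 255],
    [0, -0.8, 0, 0, 0, 4.3, 255],
    [-0.5, 0, 0, 0, 0, 0, 255],
    [-1, 0.8, 0, 0, 0, -4.3, 255],
    [-1.5, 0, 0, 0, 0, 0, 255],
    [-2, -0.8, 0, 0, 0, 4.3, 255],
  ],
)

```text
time_s: 7.45
eef_pos: [0.5287, -0.2205, 0.1177]
eef_rot: [0.455, 0.575, 0.412, -0.541]
wrist_force: [0.2, -0.4, 0.4]
opening: 0.574
```

>>> step_arm(
  motion=[
    [-0.6, 0.9, 0, 0, 0, -4.3, 255],
    [-1.1, 1.7, 0, 0, 0, -8.6, 255],
    [-1.8, 0.9, 0, 0, 0, -4.3, 255],
    [-2.4, 0.2, 0, 0, 0, 0, 255],
  ],
)

```text
time_s: 7.95
eef_pos: [0.5283, -0.2203, 0.1188]
eef_rot: [0.455, 0.575, 0.412, -0.542]
wrist_force: [5.3, -2.5, -10.7]
opening: 0.579
```

```bash
python3 - <<'E'
from h import *
T,o=tool(); print(T.round(4).tolist(),o['wrist_force'],np.degrees(np.arcsin(T[2,1])))
im,d,i,C=look('wrist'); P=cloud(d,i,C); save('w3',im)
hsv=cv2.cvtColor(im,cv2.COLOR_RGB2HSV); sat=(hsv[...,1]>130)&(hsv[...,2]>60)
for n,m in(('red',sat&((hsv[...,0]<5)|(hsv[...,0]>172))),('orange',sat&(hsv[...,0]>=7)&(hsv[...,0]<18)&(P[...,2]>.1)&(np.hypot(P[...,0]-.53,P[...,1]+.2215)<.05))):
    q=P[m]; q=q[np.isfinite(q[:,2])]; print(n,len(q),np.percentile(q[:,2],[5,25,50,75,95]).round(4),q.mean(0).round(3)) if len(q) else print(n,0)
E
```

```text
[[0.0741, 0.966, -0.2476, 0.5283], [-0.0193, -0.2469, -0.9689, -0.2203], [-0.9971, 0.0766, 0.0003, 0.1188], [0.0, 0.0, 0.0, 1.0]] [  5.31394144  -2.52567186 -10.74171381] 4.393773289214103
red 12010 [0.1376 0.1541 0.1554 0.1564 0.1575] [ 0.528 -0.212  0.154]
orange 2209 [0.1141 0.1147 0.1151 0.1156 0.1265] [ 0.536 -0.197  0.116]
```

```bash
cat >> h.py <<'E'
def headplane():
    im,d,i,C=look('wrist'); P=cloud(d,i,C)
    hsv=cv2.cvtColor(im,cv2.COLOR_RGB2HSV); sat=(hsv[...,1]>130)&(hsv[...,2]>60); 
    m=sat&((hsv[...,0]<5)|(hsv[...,0]>172)); q=P[m]; q=q[q[:,2]>.148]
    for _ in range(4):
        A=np.c_[q[:,:2]-[.53,-.2215],np.ones(len(q))]; c=np.linalg.lstsq(A,q[:,2],rcond=None)[0]; q=q[abs(A@c-q[:,2])<.0015]
    m=sat&(hsv[...,0]>=7)&(hsv[...,0]<18)&(P[...,2]>.1)&(P[...,2]<.13)&(np.hypot(P[...,0]-.53,P[...,1]+.2215)<.05)
    print('head top z at axis',c[2].round(4),'tilt deg',np.degrees(np.hypot(*c[:2])).round(2),len(q),'collar',np.median(P[m][:,2]).round(4),m.sum(),q.min(0).round(3),q.max(0).round(3))
E
python3 - <<'E'
from h import *
headplane(); print(tool()[1]['wrist_force'])
E
```

```text
head top z at axis 0.1563 tilt deg 4.28 9165 collar 0.1151 2162 [ 0.499 -0.242  0.153] [ 0.554 -0.192  0.159]
[  7.57058948  -4.11276528 -15.21219644]
```

View pics/w3.png

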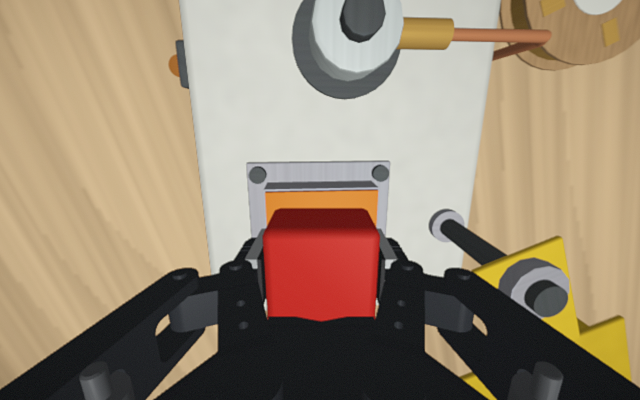

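The view shows the red head in the jaws and the collar still on the rim at z 0.115. The head has risen about 2.3 mm, with 15 N of pull building up. I rock once without rising, so that the stopper catches up.

>>> step_arm(
  motion=[
    [0, 0.9, 0, 0, 0, -4.3, 255],
    [0.1, 1.7, 0, 0, 0, -8.8, 255],
    [0, 0.9, 0, 0, 0, -4.3, 255],
    [0, 0, 0, 0, 0, 0.2, 255],
  ],
)

```text
time_s: 8.55
eef_pos: [0.5285, -0.2204, 0.1194]
eef_rot: [0.456, 0.575, 0.411, -0.541]
wrist_force: [4.2, -2.0, -5.6]
opening: 0.577
```

```bash
python3 - <<'E'
from h import *
print(tool()[1]['wrist_force'],tool()[0][:3,3]); headplane()
E
```

```text
[ 4.21338188 -2.0109957  -5.59722272] [ 0.52849559 -0.22036537  0.11936291]
head top z at axis 0.1567 tilt deg 4.26 9171 collar 0.1151 2180 [ 0.5   -0.242  0.153] [ 0.555 -0.192  0.159]
```

Force has relaxed and the head is tracking the TCP. Continuing.

>>> step_arm(
  motion=[
    [-0.6, 0.9, 0, 0, 0, -4.4, 255],
    [-1.0, 1.7, 0, 0, 0, -8.8, 255],
    [-1.6, 0.9, 0, 0, 0, -4.4, 255],
    [-2.1, 0.2, 0, 0, 0, 0, 255],
    [-2.6, 1, 0, 0, 0, -4.4, 255],
    [-3.1, 1.8, 0, 0, 0, -8.8, 255],
    [-3.7, 1.1, 0, 0, 0, -4.4, 255],
    [-4.2, 0.3, 0, 0, 0, 0, 255],
  ],
)

```text
time_s: 9.6
eef_pos: [0.528, -0.2201, 0.1226]
eef_rot: [0.455, 0.575, 0.412, -0.541]
wrist_force: [4.2, -2.7, -10.9]
opening: 0.575
```

```bash
python3 - <<'E'
from h import *
print(tool()[1]['wrist_force'],tool()[0][:3,3]); headplane()
E
```

```text
[  4.19164644  -2.65871007 -10.89340479] [ 0.52795241 -0.22006357  0.12263111]
head top z at axis 0.16 tilt deg 4.13 8689 collar 0.1151 2159 [ 0.499 -0.242  0.156] [ 0.554 -0.192  0.163]
```

>>> step_arm(
  motion=[
    [-0.5, 0.9, 0, 0, 0, -4.4, 255],
    [-0.9, 1.7, 0, 0, 0, -8.8, 255],
    [-1.5, 0.9, 0, 0, 0, -4.4, 255],
    [-2.0, 0.2, 0, 0, 0, 0, 255],
    [-2.5, 1, 0, 0, 0, -4.4, 255],
    [-2.9, 1.8, 0, 0, 0, -8.8, 255],
    [-3.5, 1.1, 0, 0, 0, -4.4, 255],
    [-4.0, 0.3, 0, 0, 0, 0, 255],
  ],
)

```text
time_s: 10.65
eef_pos: [0.5278, -0.2201, 0.1266]
eef_rot: [0.455, 0.575, 0.412, -0.541]
wrist_force: [3.9, -1.6, -11.1]
opening: 0.577
```

>>> step_arm(
  motion=[
    [-0.5, 0.9, 0, 0, 0, -4.4, 255],
    [-0.9, 1.7, 0, 0, 0, -8.8, 255],
    [-1.5, 0.9, 0, 0, 0, -4.4, 255],
    [-2.0, 0.2, 0, 0, 0, 0, 255],
    [-2.5, 1, 0, 0, 0, -4.4, 255],
    [-2.9, 1.8, 0, 0, 0, -8.8, 255],
    [-3.5, 1.1, 0, 0, 0, -4.4, 255],
    [-4.0, 0.3, 0, 0, 0, 0, 255],
  ],
)

```text
time_s: 11.65
eef_pos: [0.5277, -0.22, 0.1303]
eef_rot: [0.455, 0.575, 0.412, -0.541]
wrist_force: [3.4, -2.6, -11.9]
opening: 0.578
```

```bash
python3 - <<'E'
from h import *
print(tool()[1]['wrist_force'],tool()[0][:3,3]); headplane()
E
```

```text
[  3.44117197  -2.55680091 -11.89912032] [ 0.5277165  -0.22001056  0.13027784]
head top z at axis 0.1675 tilt deg 4.98 5639 collar 0.1151 2171 [ 0.5   -0.241  0.163] [ 0.554 -0.191  0.17 ]
```

Risen about 13.5 mm, and the collar is still home. One more full call (4 mm), then a last one.

>>> step_arm(
  motion=[
    [-0.5, 0.9, 0, 0, 0, -4.4, 255],
    [-0.9, 1.7, 0, 0, 0, -8.8, 255],
    [-1.5, 0.9, 0, 0, 0, -4.4, 255],
    [-2.0, 0.2, 0, 0, 0, 0, 255],
    [-2.5, 1, 0, 0, 0, -4.4, 255],
    [-2.9, 1.8, 0, 0, 0, -8.8, 255],
    [-3.5, 1.1, 0, 0, 0, -4.4, 255],
    [-4.0, 0.3, 0, 0, 0, 0, 255],
  ],
)

```text
time_s: 12.7
eef_pos: [0.5277, -0.2197, 0.1354]
eef_rot: [0.455, 0.575, 0.412, -0.541]
wrist_force: [-3.4, 1.7, -4.4]
opening: 0.574
```

>>> step_arm(
  motion=[
    [-0.5, 0.9, 0, 0, 0, -4.4, 255],
    [-0.9, 1.7, 0, 0, 0, -8.8, 255],
    [-1.5, 0.9, 0, 0, 0, -4.4, 255],
    [-1.5, 0.9, 0, 0, 0, -4.4, 255],
  ],
)

```text
time_s: 13.2
eef_pos: [0.5286, -0.22, 0.1376]
eef_rot: [0.434, 0.559, 0.433, -0.558]
wrist_force: [-0.1, 0.8, -1.5]
opening: 0.576
```

```bash
python3 - <<'E'
from h import *
print(tool()[1]['wrist_force'],tool()[0].round(4).tolist()); headplane()
E
```

```text
[-0.08261555  0.77240501 -1.46750274] [[0.001, 0.9687, -0.2483, 0.5286], [0.0001, -0.2483, -0.9687, -0.22], [-1.0, 0.0009, -0.0003, 0.1376], [0.0, 0.0, 0.0, 1.0]]
head top z at axis 0.1746 tilt deg 6.67 3646 collar 0.1151 2267 [ 0.505 -0.238  0.17 ] [ 0.558 -0.192  0.177]
```

The stopper is loose: the wrist carries about its weight, and the collar is home. I lift it straight up, gently at first.

>>> step_arm(
  motion=[
    [-5, 0, 0, 0, 0, 0, 255],
    [-12, 0, 0, 0, 0, 0, 255],
    [-20, 0, 0, 0, 0, 0, 255],
    [-30, 0, 0, 0, 0, 0, 255],
    [-50, 0, 0, 0, 0, 0, 255],
    [-80, 0, 0, 0, 0, 0, 255],
    [-110, 0, 0, 0, 0, 0, 255],
    [-130, 0, 0, 0, 0, 0, 255],
    [-130, 0, 0, 0, 0, 0, 255],
  ],
)

```text
time_s: 14.38
eef_pos: [0.5296, -0.2209, 0.2701]
eef_rot: [0.436, 0.559, 0.432, -0.558]
wrist_force: [-0.3, -0.1, -3.3]
opening: 0.575
```

```bash
python3 - <<'E'
from h import *
T,o=tool(); print(o['q'],o['eef_pos'],o['opening'],o['wrist_force'])
a=np.radians(22.9); u=np.array([np.cos(a),np.sin(a),0])
M0=down(112.9); p=[.525,.222,.27]
print('via',rel(p,M0))
Tv=np.eye(4);Tv[:3,:3]=M0;Tv[:3,3]=p
for th,z in((34,.23),(68,.16),(68,.045)):
    M=down(112.9,th); print(th,z,M[:,0].round(2),rel(np.r_[.525,.222,z],M,Tv))
im,d,i,C=look('wrist'); P=cloud(d,i,C); save('w4',im)
E
```

```text
[-6.02230127e-01  1.43435462e-01  1.57072463e+00  5.68527002e-04
  1.42124579e+00 -3.51712209e-01] [ 0.52964739 -0.22092213  0.27007507] 0.5754852206376244 [-0.30149142 -0.13301115 -3.29190292]
via [-1.3, -114.3, -427.9, -127.3, 0.4, -0.1]
34 0.23 [-0.52 -0.22 -0.83] [40.0, 0.0, 0.0, -0.0, 34.0, -0.0]
68 0.16 [-0.85 -0.36 -0.37] [110.0, 0.0, 0.0, 0.0, 68.0, -0.0]
68 0.045 [-0.85 -0.36 -0.37] [225.0, 0.0, 0.0, 0.0, 68.0, -0.0]
```

View pics/w4.png

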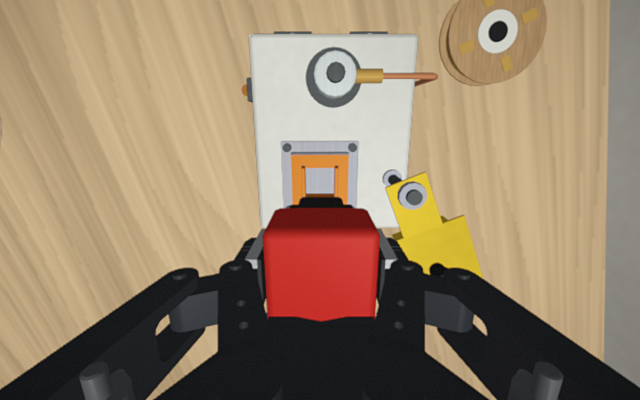

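The stopper is out at (322,205), and the sleeve sits home in the neck at (320,180). From q1, the arm has about 0.12 m of lateral offset, so its plane at the tray points about 11°, and I'll tilt in that plane.

```bash
python3 - <<'E'
from h import *
p=[.525,.222,.27]
print('via',rel(p,down(100.8)), rel([.53,0,.27],down(43)))
E
```

```text
via [-2.3, -113.5, -427.6, -115.2, 0.2, -0.1] [-2.0, -53.6, -213.8, -57.4, 0.1, -0.2]
```

>>> step_arm(
  motion=[
    [-2, -10, -40, -10, 0, 0, 255],
    [-2, -21, -85, -20, 0, 0, 255],
    [-2, -32, -130, -30, 0, 0, 255],
    [-2, -43, -172, -40, 0, 0, 255],
    [-2, -54, -214, -50, 0, 0, 255],
    [-2, -66, -260, -60, 0, 0, 255],
    [-2, -78, -305, -70, 0, 0, 255],
    [-2, -90, -350, -80, 0, 0, 255],
    [-2, -102, -390, -90, 0, 0, 255],
    [-2, -113, -428, -100, 0, 0, 255],
  ],
)

```text
time_s: 15.68
eef_pos: [0.5243, 0.2238, 0.2676]
eef_rot: [0.706, 0.024, 0.707, -0.025]
wrist_force: [0.5, 0.2, -2.4]
opening: 0.575
```

>>> step_arm(
  motion=[
    [0, 0, 0, -8, 0, 0, 255],
    [0, 0, 0, -15, 0, 0, 255],
    [0, 0, 0, -15, 0, 0, 255],
    [0, 0, 0, -15, 0, 0, 255],
  ],
)

```text
time_s: 16.18
eef_pos: [0.525, 0.2222, 0.2685]
eef_rot: [0.704, -0.065, 0.704, 0.064]
wrist_force: [0.1, 0.5, -0.6]
opening: 0.574
```

```bash
python3 - <<'E'
from h import *
T,o=tool(); print(T.round(3).tolist(),np.degrees(o['q']).round(1),o['opening'],o['wrist_force'])
for th,z in((10,.27),(20,.26),(40,.22),(68,.16)): print(th,z,rel([.525,.222,z],down(100.8,th)))
E
```

```text
[[0.0, -0.182, 0.983, 0.525], [-0.001, 0.983, 0.182, 0.222], [-1.0, -0.001, 0.0, 0.268], [0.0, 0.0, 0.0, 1.0]] [ 11.    8.   90.4  -0.   81.6 -89.5] 0.574315666801216 [ 0.10828752  0.54349228 -0.629997  ]
10 0.27 [-1.5, -0.2, -0.0, -0.3, 10.0, 0.0]
20 0.26 [8.5, -0.2, -0.0, -0.3, 20.0, -0.0]
40 0.22 [48.5, -0.2, -0.0, -0.3, 40.0, -0.1]
68 0.16 [108.5, -0.1, -0.0, -0.3, 68.0, -0.1]
```

>>> step_arm(
  motion=[
    [0, 0, 0, 0, 9, 0, 255],
    [8, 0, 0, 0, 18, 0, 255],
    [20, 0, 0, 0, 27, 0, 255],
    [36, 0, 0, 0, 36, 0, 255],
    [52, 0, 0, 0, 45, 0, 255],
    [70, 0, 0, 0, 54, 0, 255],
    [90, 0, 0, 0, 62, 0, 255],
    [108, 0, 0, 0, 68, 0, 255],
    [108, 0, 0, 0, 68, 0, 255],
    [108, 0, 0, 0, 68, 0, 255],
  ],
)

```text
time_s: 17.42
eef_pos: [0.5261, 0.2224, 0.1624]
eef_rot: [0.193, -0.091, 0.977, 0.017]
wrist_force: [-0.0, 0.1, -1.5]
opening: 0.574
```

```bash
python3 - <<'E'
from h import *
T,o=tool(); print(T.round(3).tolist(),np.degrees(o['q']).round(1),o['opening'],o['wrist_force'])
for z in(.16,.06,.042): print(z,rel([.525,.222,z],down(100.8,68)))
im,d,i,C=look('side'); s=im[150:330,180:480]; save('s5',cv2.resize(s,None,fx=2.4,fy=2.4))
E
```

```text
[[-0.909, -0.184, 0.373, 0.526], [-0.171, 0.983, 0.069, 0.222], [-0.38, -0.001, -0.925, 0.162], [0.0, 0.0, 0.0, 1.0]] [ 10.9  62.2  45.    0.3 140.4 -89.6] 0.5738456271089646 [-0.00648584  0.06320767 -1.51517412]
0.16 [2.0, -0.2, 1.7, -0.1, 0.3, -0.1]
0.06 [39.9, -0.0, 94.3, -0.1, 0.3, -0.1]
0.042 [46.8, -0.0, 110.9, -0.1, 0.3, -0.1]
```

View pics/s5.png

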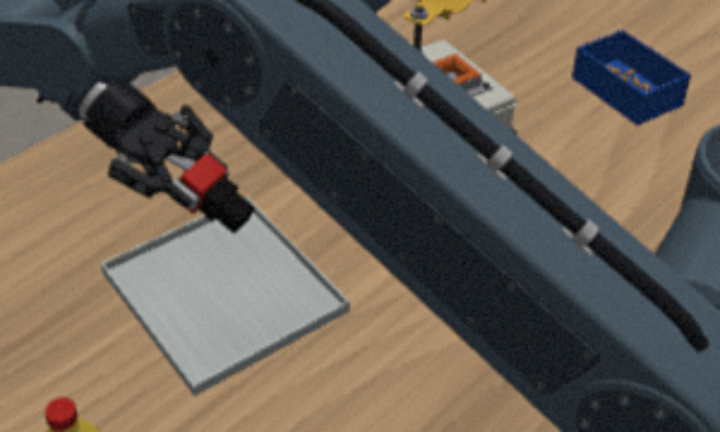

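The side view shows the stopper held at a steep tilt over the tray, nose towards the robot. I lower it.

>>> step_arm(
  motion=[
    [10, 0, 25, 0, 0, 0, 255],
    [20, 0, 48, 0, 0, 0, 255],
    [30, 0, 70, 0, 0, 0, 255],
    [38, 0, 90, 0, 0, 0, 255],
    [42, 0, 100, 0, 0, 0, 255],
    [44, 0, 104, 0, 0, 0, 255],
    [44, 0, 104, 0, 0, 0, 255],
  ],
)

```text
time_s: 18.35
eef_pos: [0.5241, 0.222, 0.0486]
eef_rot: [0.191, -0.091, 0.977, 0.017]
wrist_force: [-0.6, 0.1, -1.7]
opening: 0.576
```

>>> step_arm(
  motion=[
    [0.8, 0, 2, 0, 0, 0, 255],
    [1.5, 0, 4, 0, 0, 0, 255],
    [1.5, 0, 4, 0, 0, 0, 255],
  ],
)

```text
time_s: 18.73
eef_pos: [0.5241, 0.222, 0.0442]
eef_rot: [0.191, -0.091, 0.977, 0.017]
wrist_force: [-0.9, -0.0, -1.9]
opening: 0.576
```

>>> step_arm(
  motion=[
    [0.8, 0, 2, 0, 0, 0, 255],
    [1.2, 0, 3, 0, 0, 0, 255],
    [1.2, 0, 3, 0, 0, 0, 255],
  ],
)

```text
time_s: 19.1
eef_pos: [0.5239, 0.2219, 0.0407]
eef_rot: [0.191, -0.091, 0.977, 0.017]
wrist_force: [0.2, 0.4, -2.9]
opening: 0.577
```

```bash
python3 - <<'E'
from h import *
T,o=tool(); print(T.round(3).tolist(),np.degrees(o['q']).round(1),o['opening'],o['wrist_force'])
im,d,i,C=look('scene'); P=cloud(d,i,C); s=im[185:295,320:440]; save('c6',cv2.resize(s,None,fx=5,fy=5)); 
E
```

```text
[[-0.911, -0.185, 0.369, 0.524], [-0.171, 0.983, 0.069, 0.222], [-0.376, -0.001, -0.927, 0.041], [0.0, 0.0, 0.0, 1.0]] [ 10.9  72.1  42.    0.3 133.9 -89.7] 0.5772244168122046 [ 0.24137232  0.35249838 -2.94994036]
```

View pics/c6.png

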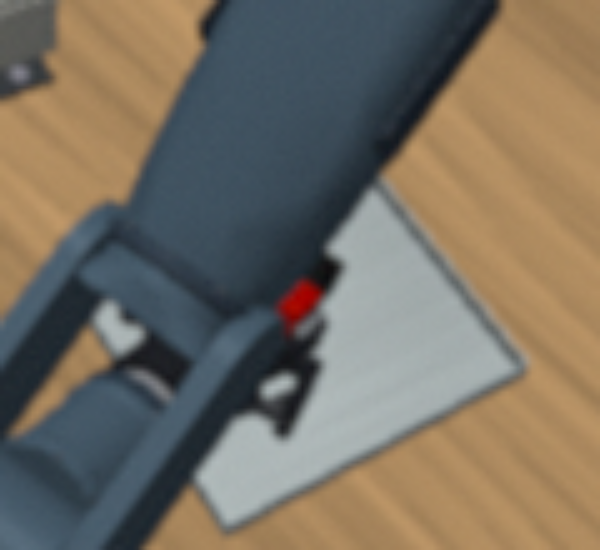

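The scene view, partly hidden by the forearm, shows the stopper just above the tray floor and well inside. Down 2 mm more, then release.

>>> step_arm(
  motion=[
    [0.8, 0, 2, 0, 0, 0, 255],
    [0.8, 0, 2, 0, 0, 0, 255],
    [0.8, 0, 2, 0, 0, 0, 100],
    [0.8, 0, 2, 0, 0, 0, 60],
    [0.8, 0, 2, 0, 0, 0, 0],
    [0.8, 0, 2, 0, 0, 0, 0],
    [0.8, 0, 2, 0, 0, 0, 0],
    [0.8, 0, 2, 0, 0, 0, 0],
    [0.8, 0, 2, 0, 0, 0, 0],
  ],
)

```text
time_s: 20.27
eef_pos: [0.524, 0.222, 0.0387]
eef_rot: [0.191, -0.091, 0.977, 0.017]
wrist_force: [-0.3, -0.2, 0.1]
opening: 1.002
```

```bash
python3 - <<'E'
from h import *
T,o=tool(); print(T[:3,3].round(3),o['opening'],o['wrist_force'])
im,d,i,C=look('wrist'); P=cloud(d,i,C); save('w7',im)
hsv=cv2.cvtColor(im,cv2.COLOR_RGB2HSV); m=(hsv[...,1]>130)&(hsv[...,2]>50)&((hsv[...,0]<5)|(hsv[...,0]>172))
q=P[m]; q=q[np.isfinite(q[:,2])]; q=q[q[:,2]<.12]; print(len(q),np.percentile(q[:,2],[1,25,50,75,99]).round(4),q.min(0).round(3),q.max(0).round(3))
E
```

```text
[0.524 0.222 0.039] 1.0021485386306068 [-0.30127634 -0.16271211  0.10187082]
8138 [0.0417 0.0519 0.0529 0.0534 0.0544] [0.53  0.204 0.034] [0.591 0.256 0.077]
```

View pics/w7.png

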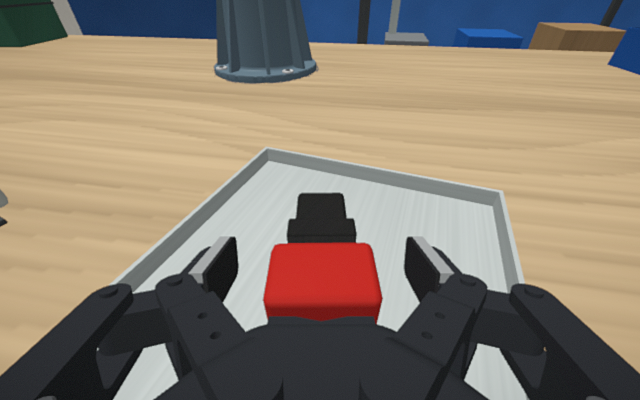

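The stopper lies level on its side between the open fingers: red head at (322,280), black nose at (320,205), head's upper side at z 0.053 as it should be. I measure its pose, then back out along the tool.

>>> step_arm(
  motion=[
    [-25, 0, 0, 0, 0, 0, 0],
    [-60, 0, 0, 0, 0, 0, 0],
    [-100, 0, -20, 0, 0, 0, 0],
    [-120, 0, -70, 0, -8, 0, 0],
    [-120, 0, -120, 0, -16, 0, 0],
    [-120, 0, -120, 0, -16, 0, 0],
    [-120, 0, -120, 0, -16, 0, 0],
  ],
)

```text
time_s: 21.2
eef_pos: [0.5892, 0.2344, 0.1972]
eef_rot: [0.326, -0.088, 0.941, 0.03]
wrist_force: [-0.0, 0.0, -0.7]
opening: 1.003
```

```bash
python3 - <<'E'
from h import *
T,o=tool(); print(T.round(3).tolist(),o['time_s'])
im,d,i,C=look('wrist'); P=cloud(d,i,C); save('w8',im); np.savez('w8.npz',im=im,P=P)
hsv=cv2.cvtColor(im,cv2.COLOR_RGB2HSV); m=(hsv[...,1]>130)&(hsv[...,2]>50)&((hsv[...,0]<5)|(hsv[...,0]>172))&(abs(P[...,2]-.053)<.002)
q=P[m].astype(np.float32); print('head',len(q),cv2.minAreaRect(q[:,:2]*1000),q[:,2].mean())
c=q.mean(0)
m=(hsv[...,2]<70)&(P[...,2]>.025)&(P[...,2]<.05)&(np.hypot(P[...,0]-c[0],P[...,1]-c[1])<.1)
m=cv2.morphologyEx(m.astype(np.uint8),cv2.MORPH_OPEN,np.ones((3,3)))
n,l,s,_=cv2.connectedComponentsWithStats(m)
for k in range(1,n):
    if s[k,4]>100: q=P[l==k].astype(np.float32); print(s[k],cv2.minAreaRect(q[:,:2]*1000),np.percentile(q[:,2],[5,50,95]).round(4))
E
```

```text
[[-0.772, -0.185, 0.609, 0.589], [-0.146, 0.983, 0.114, 0.234], [-0.619, -0.001, -0.785, 0.197], [0.0, 0.0, 0.0, 1.0]] 21.2
head 1329 ((553.4075927734375, 229.39498901367188), (32.89018249511719, 47.822147369384766), 11.085570335388184) 0.05313403
[306 222  31  36 972] ((511.28857421875, 221.21070861816406), (47.697776794433594, 34.51543045043945), 11.241790771484375) [0.0429 0.0458 0.0481]
```

The stopper's origin is at about (0.529, 0.225) and its axis at 11°, head outward. The head and the stem give the same line. I'll regrip the nose near its end with the tool tilted 25° towards the head, then turn 90°.

```bash
python3 - <<'E'
from h import *
M=down(101,-25); p=np.array([.5025,.2193,.0108]); a=p-.12*M[:,0]+[0,0,.02]
print(M[:,0].round(3),rel(a,M))
Ta=np.eye(4);Ta[:3,:3]=M;Ta[:3,3]=a
print(rel(p,M,Ta))
E
```

```text
[ 0.415  0.081 -0.906] [143.1, 1.0, -41.9, -0.4, -76.9, -0.0]
[138.1, -0.0, -8.5, 0.0, 0.0, 0.0]
```

>>> step_arm(
  motion=[
    [15, 0, -5, 0, -10, 0, 0],
    [30, 0, -10, 0, -20, 0, 0],
    [50, 0, -15, 0, -30, 0, 0],
    [70, 0, -20, 0, -40, 0, 0],
    [90, 0, -25, 0, -50, 0, 0],
    [110, 0, -32, 0, -60, 0, 0],
    [128, 0, -37, 0, -69, 0, 0],
    [143, 1, -42, -0.4, -76.9, 0, 0],
    [143, 1, -42, -0.4, -76.9, 0, 0],
    [143, 1, -42, -0.4, -76.9, 0, 0],
  ],
)

```text
time_s: 22.5
eef_pos: [0.4541, 0.2098, 0.1399]
eef_rot: [0.839, -0.051, 0.536, 0.081]
wrist_force: [1.1, -0.1, 1.0]
opening: 1.003
```

```bash
python3 - <<'E'
from h import *
T,o=tool(); print(T.round(3).tolist(),np.degrees(o['q']).round(1))
print(rel([.5025,.2193,.0108],down(101,-25)))
E
```

```text
[[0.413, -0.191, 0.891, 0.454], [0.081, 0.982, 0.173, 0.21], [-0.907, 0.001, 0.421, 0.14], [0.0, 0.0, 0.0, 1.0]] [ 1.120e+01 -8.100e+00  1.262e+02 -1.000e-01  3.700e+01 -8.970e+01]
[137.9, 0.0, -9.6, -0.0, -0.1, -0.0]
```

>>> step_arm(
  motion=[
    [30, 0, -9, 0, 0, 0, 0],
    [60, 0, -9, 0, 0, 0, 0],
    [90, 0, -9, 0, 0, 0, 0],
    [115, 0, -9, 0, 0, 0, 0],
    [130, 0, -9, 0, 0, 0, 0],
    [138, 0, -9, 0, 0, 0, 0],
    [138, 0, -9, 0, 0, 0, 0],
  ],
)

```text
time_s: 23.38
eef_pos: [0.5031, 0.2194, 0.0106]
eef_rot: [0.839, -0.051, 0.535, 0.081]
wrist_force: [0.2, -0.9, 1.0]
opening: 0.999
```

>>> step_arm(
  motion=[
    [0, 0, 0, 0, 0, 0, 90],
    [0, 0, 0, 0, 0, 0, 130],
    [0, 0, 0, 0, 0, 0, 160],
    [0, 0, 0, 0, 0, 0, 255],
    [0, 0, 0, 0, 0, 0, 255],
    [0, 0, 0, 0, 0, 0, 255],
    [0, 0, 0, 0, 0, 0, 255],
  ],
)

```text
time_s: 24.25
eef_pos: [0.5021, 0.2194, 0.0117]
eef_rot: [0.84, -0.051, 0.534, 0.081]
wrist_force: [-3.9, -1.2, 5.2]
opening: 0.354
```

The nose is gripped: the opening is 30 mm against 31 mm. Lift, turn 90° and hover.

```bash
python3 - <<'E'
from h import *
T=np.eye(4);T[:3,:3]=down(101,-25);T[:3,3]=[.5025,.2193,.0108]
print('lift',rel([.5025,.2193,.15],down(101,-25),T))
T[:3,3]=[.5025,.2193,.15]
for th in range(-15,66,10): print(th,rel([.504,.217,.15],down(101,th),T))
E
```

```text
lift [-126.2, 0.0, 58.8, 0.0, 0.0, 0.0]
-15 [0.4, -2.5, 0.9, -0.0, 10.0, -0.0]
-5 [0.4, -2.5, 0.9, -0.0, 20.0, 0.0]
5 [0.4, -2.5, 0.9, -0.0, 30.0, 0.0]
15 [0.4, -2.5, 0.9, -0.0, 40.0, -0.0]
25 [0.4, -2.5, 0.9, 0.0, 50.0, -0.0]
35 [0.4, -2.5, 0.9, -0.0, 60.0, -0.0]
45 [0.4, -2.5, 0.9, 0.0, 70.0, -0.0]
55 [0.4, -2.5, 0.9, -0.0, 80.0, 0.0]
65 [0.4, -2.5, 0.9, 0.0, 90.0, 0.0]
```

>>> step_arm(
  motion=[
    [-10, 0, 5, 0, 0, 0, 255],
    [-30, 0, 14, 0, 0, 0, 255],
    [-60, 0, 28, 0, 0, 0, 255],
    [-90, 0, 42, 0, 0, 0, 255],
    [-115, 0, 54, 0, 0, 0, 255],
    [-126, 0, 59, 0, 0, 0, 255],
    [-126, 0, 59, 0, 0, 0, 255],
  ],
)

```text
time_s: 25.12
eef_pos: [0.5023, 0.2193, 0.1508]
eef_rot: [0.84, -0.051, 0.534, 0.081]
wrist_force: [0.6, -0.2, -2.7]
opening: 0.35
```

>>> step_arm(
  motion=[
    [0, 0, 0, 0, 9, 0, 255],
    [0, 0, 0, 0, 19, 0, 255],
    [0, -1, 0, 0, 29, 0, 255],
    [0, -2, 0, 0, 39, 0, 255],
    [0, -2, 0, 0, 49, 0, 255],
    [0, -2, 0, 0, 59, 0, 255],
    [0, -2, 0, 0, 69, 0, 255],
    [0, -2, 0, 0, 79, 0, 255],
    [0, -2, 1, 0, 90, 0, 255],
    [0, -2, 1, 0, 90, 0, 255],
  ],
)

```text
time_s: 26.38
eef_pos: [0.5007, 0.2167, 0.1414]
eef_rot: [0.209, -0.093, 0.973, 0.02]
wrist_force: [-0.3, 0.8, -3.8]
opening: 0.354
```

>>> step_arm(
  motion=[
    [0, 0, 0, 0, 0, 0, 255],
    [0, 0, 0, 0, 0, 0, 255],
  ],
)

```text
time_s: 26.62
eef_pos: [0.5044, 0.2178, 0.1535]
eef_rot: [0.219, -0.094, 0.971, 0.022]
wrist_force: [-0.1, -0.6, -2.4]
opening: 0.353
```

```bash
python3 - <<'E'
from h import *
T,o=tool(); print(T.round(3).tolist(),np.degrees(o['q']).round(1),o['opening'],o['wrist_force'],o['time_s'])
im,d,i,C=look('wrist'); a=im
im2,d2,i2,C2=look('side'); np.savez('p9.npz',im=im,P=cloud(d,i,C),im2=im2,P2=cloud(d2,i2,C2))
s=cv2.resize(im2[130:330,160:410],(500,400)); save('c9',np.hstack([cv2.resize(im,(300,188)) ,np.zeros((188,0,3),np.uint8)])if 0 else np.hstack([s,np.vstack([cv2.resize(im,(300,188)),np.zeros((212,300,3),np.uint8)])]))
E
```

```text
[[-0.887, -0.191, 0.421, 0.504], [-0.172, 0.982, 0.083, 0.218], [-0.429, 0.001, -0.903, 0.153], [0.0, 0.0, 0.0, 1.0]] [ 11.   57.8  52.3  -0.  134.5 -90.1] 0.3526503255705802 [-0.0927463  -0.62116063 -2.36052221] 26.625
```

View pics/c9.png

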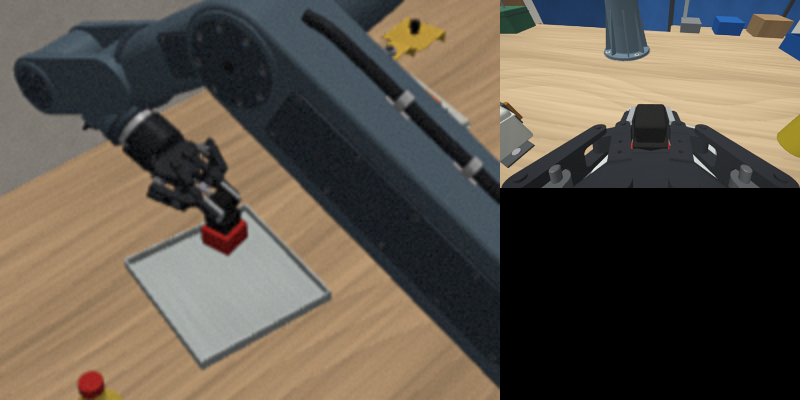

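The side view shows the stopper head-down above the tray with its stem up in the jaws. I check its tilt from the nose's end face in the wrist depth image.

```bash
python3 - <<'E'
from h import *
z=np.load('p9.npz'); P=z['P']; im=z['im']
# nose end ~ pixels in full wrist view: right panel col 635-668 -> x (c-500)*640/300, rows *400/188
for r0,r1 in((222,250),(250,300)):
    q=P[r0:r1,296:348].reshape(-1,3); q=q[np.isfinite(q[:,2])]; c=q.mean(0); s=np.linalg.svd(q-c)[1] if 0 else None
    m=np.median(q,0); q=q[np.linalg.norm(q-m,axis=1)<.03]
    for _ in range(4):
        c=q.mean(0); n=np.linalg.svd(q-c,full_matrices=False)[2][2]; k=abs((q-c)@n)<.002; q=q[k]
    print(r0,len(q),c.round(4),n.round(3),'tilt',np.degrees(np.arccos(abs(n[2]))).round(1),q.min(0).round(3),q.max(0).round(3))
P2=z['P2']; hsv=cv2.cvtColor(z['im2'],cv2.COLOR_RGB2HSV); v,u=np.indices(hsv.shape[:2])
m=(hsv[...,1]>130)&((hsv[...,0]<6)|(hsv[...,0]>172))&(u>240)&(u<300)&(v>220)&(v<270); q=P2[m]; print('head',len(q),np.percentile(q,[2,50,98],axis=0).round(3).tolist())
E
```

```text
222 1449 [0.5174 0.222  0.1729] [ 0.017 -0.01  -1.   ] tilt 1.1 [0.505 0.208 0.171] [0.528 0.235 0.174]
250 1207 [0.5356 0.2255 0.1623] [0.963 0.19  0.193] tilt 78.8 [0.53  0.214 0.15 ] [0.54  0.238 0.174]
head 225 [[nan, nan, nan], [nan, nan, nan], [nan, nan, nan]]
```

The nose face is within 1° of level at z 0.173, so the head has about 83 mm to go down.

>>> step_arm(
  motion=[
    [9, 0, 18, 0, 0, 0, 255],
    [17, 0, 36, 0, 0, 0, 255],
    [25, 0, 53, 0, 0, 0, 255],
    [30, 0, 63, 0, 0, 0, 255],
    [33, 0, 70, 0, 0, 0, 255],
    [34, 0, 72, 0, 0, 0, 255],
    [34, 0, 72, 0, 0, 0, 255],
  ],
)

```text
time_s: 27.6
eef_pos: [0.5033, 0.2175, 0.0713]
eef_rot: [0.216, -0.094, 0.972, 0.021]
wrist_force: [0.5, -0.7, -2.0]
opening: 0.354
```

>>> step_arm(
  motion=[
    [0.4, 0, 0.9, 0, 0, 0, 255],
    [0.9, 0, 1.8, 0, 0, 0, 255],
    [0.9, 0, 1.8, 0, 0, 0, 255],
  ],
)

```text
time_s: 27.98
eef_pos: [0.5034, 0.2175, 0.0712]
eef_rot: [0.215, -0.094, 0.972, 0.021]
wrist_force: [-0.5, -0.4, 7.3]
opening: 0.354
```

Contact at 7 N. Release and back out along the tool.

>>> step_arm(
  motion=[
    [-0.2, 0, -0.5, 0, 0, 0, 255],
    [-0.2, 0, -0.5, 0, 0, 0, 140],
    [-0.2, 0, -0.5, 0, 0, 0, 90],
    [-0.2, 0, -0.5, 0, 0, 0, 40],
    [-0.2, 0, -0.5, 0, 0, 0, 0],
    [-0.2, 0, -0.5, 0, 0, 0, 0],
    [-0.2, 0, -0.5, 0, 0, 0, 0],
  ],
)

```text
time_s: 28.85
eef_pos: [0.5029, 0.2175, 0.0694]
eef_rot: [0.215, -0.094, 0.972, 0.021]
wrist_force: [-0.9, -0.0, 0.2]
opening: 1.001
```

>>> step_arm(
  motion=[
    [-15, 0, 0, 0, 0, 0, 0],
    [-40, 0, 0, 0, 0, 0, 0],
    [-80, 0, 0, 0, 0, 0, 0],
    [-110, 0, -10, 0, 0, 0, 0],
    [-125, 0, -50, 0, 0, 0, 0],
    [-130, 0, -90, 0, -8, 0, 0],
    [-130, 0, -100, 0, -12, 0, 0],
    [-130, 0, -100, 0, -12, 0, 0],
    [-130, 0, -100, 0, -12, 0, 0],
  ],
)

```text
time_s: 29.98
eef_pos: [0.5769, 0.2316, 0.2138]
eef_rot: [0.314, -0.091, 0.944, 0.031]
wrist_force: [-0.1, 0.5, -0.2]
opening: 1.002
```

```bash
python3 - <<'E'
from h import *
T,o=tool(); print(T[:3,3].round(3),o['opening'],o['wrist_force'],o['time_s'])
im,d,i,C=look('wrist'); P=cloud(d,i,C)
im2,d2,i2,C2=look('scene'); P2=cloud(d2,i2,C2)
hsv=cv2.cvtColor(im,cv2.COLOR_RGB2HSV)
m=(hsv[...,2]<70)&(abs(P[...,2]-.09)<.004)&(np.hypot(P[...,0]-.52,P[...,1]-.22)<.06); q=P[m].astype(np.float32); print('nose',len(q),cv2.minAreaRect(q[:,:2]*1000),np.percentile(q[:,2],[5,50,95]))
m=(hsv[...,1]>130)&((hsv[...,0]<5)|(hsv[...,0]>172))&(np.hypot(P[...,0]-.52,P[...,1]-.22)<.06); q=P[m]; print('red z',len(q),np.percentile(q[:,2],[2,50,98]))
def mean(n,b,c): q=P2[b[0]:b[1],b[2]:b[3]].reshape(-1,3); k=c(q); print(n,k.sum(),q[k].mean(0).round(3))
h2=cv2.cvtColor(im2,cv2.COLOR_RGB2HSV); y=(h2[...,0]>18)&(h2[...,0]<32)&(h2[...,1]>180)&(h2[...,2]>150)&(abs(P2[...,2]-.161)<.006); y[:,400:]=0
q=P2[y].astype(np.float32); print('cover',cv2.minAreaRect(q[:,:2]*1000))
o_=(h2[...,1]>150)&(h2[...,0]>=5)&(h2[...,0]<18)&(np.hypot(P2[...,0]-.53,P2[...,1]+.2215)<.045)&(P2[...,2]>.09); print('collar z',np.percentile(P2[o_][:,2],[25,50,75,95]))
mean('bin',(100,135,262,310),lambda q:q[:,2]>.03); mean('reel',(205,240,240,285),lambda q:q[:,2]>.02); 
save('f10',np.hstack([cv2.resize(im,(400,250)),cv2.resize(im2[90:315,230:500],(300,250))]))
E
```

```text
[0.577 0.232 0.214] 1.0023763118724585 [-0.08141489  0.54419543 -0.17396027] 29.975
nose 759 ((522.5093994140625, 221.13485717773438), (28.60207176208496, 30.517013549804688), 10.758768081665039) [0.0879619  0.09013391 0.09136096]
red z 835 [0.0119238  0.03634004 0.06005665]
cover ((621.244140625, -301.1917724609375), (82.20386505126953, 144.22756958007812), 9.000676155090332)
collar z [0.11190094 0.11405479 0.1161886  0.11884691]
bin 445 [ 0.397 -0.498  0.051]
reel 749 [ 0.785 -0.11   0.031]
```

View pics/f10.png

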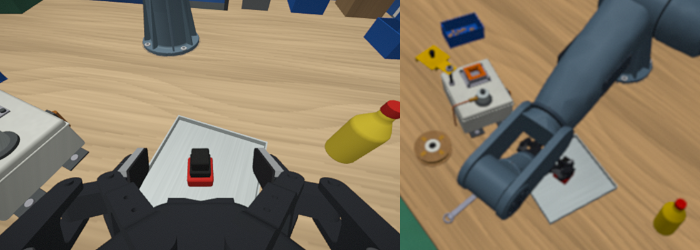

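The stopper stands on its head in the tray with its stem up: the nose face is level at z 0.090 = 3 + 87 mm. The cover is open, the collar is home and the bystanders are in place. Handing in.

```bash
python3 -c "
from bench import ctrl
print(ctrl.hand_in())"
```

```text
the job is handed in; nothing more can be done
None
```

The job is handed in at about 30 s of the 72 s allowed; the hand-in reports no verdict.

**What I did:** I swung the cover about 1.96 rad aside. I rocked the stopper about ±4.4° while it rose 1 mm or so per tip until it came loose, then lifted it straight out. I laid it on its side in the tray and let go, gripped it again by the nose and stood it on its head.

**Last checks:**
- **Stopper:** the nose face is level at z = 0.090 m, which is the tray floor plus the stopper's 87 mm. Its axis is at (0.5225, 0.221), near the tray's centre, and the gripper is open and clear.
- **Sleeve:** the collar stayed at 0.115 m in every close look during the rocking. The last, coarser view from the scene camera gave 0.114 m.
- **Cover:** still open, at about 1.95 rad.
- **Bystanders:** the reel reads the same to the millimetre. The bin's mean point read 9 mm off the first look, which I put down to the small blurred patch, since nothing came near it. I checked the bottle and wrench only by eye; the forearm hides part of the wrench in the last picture.

**Disagreements:** some single readings did not match. One was a 6.7° head-tilt fit on a half-hidden face as the stopper came loose. The other was an 11° lean from a side-face fit before placing. The later level checks did not bear either out.

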